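# Grade a bearing pin in the taper gauge

### The job

Grade the loose bearing pin, the one standing alone on the bench outside the aluminium tray: stand it upright on the gauge plate in the wide, open end of the taper gauge's slot and slide it gently along, its lower end at the plate, until it wedges lightly between both bars and pause there. See in which of the three scribed bands it has stopped, then take it out and stand it in the box of that size: band nearest the open end, large box; middle band, medium box; band nearest the narrow end, small box. Leave the pins in the tray and the other things on the bench alone, and let no pin fall over.

Things in the scene. Friction and masses are not known exactly. Their poses are not given: they have to be found in the camera images.
- gauge: taper gauge, fixed: dark base plate 180 x 92 x 8 mm, two bright steel bars on it leaving a slot between them, a dark stop block across the narrow end. Origin: on the slot's centre line at the plate's underside (bench height). x runs along the slot from the wide open end to the narrow end, y to the left of that, z up. The plate reaches from x = -115 to +65 mm; the pin slides on it at z = 8 mm
- slot_mouth (a point): centre of the slot at plate height where the flared lead-in ends: gauge x = -76 mm. Here the slot is 26 mm wide; towards the narrow end it loses 1 mm every 8 mm (each face leans 1/16) and is 11 mm wide at x = +44 mm. Before it, from x = -92 to -76 mm, it flares from 44 mm. A pin 1 mm off the centre line meets one bar 16 mm early: let the side force guide it to the middle
- jaw_left: the gauge's bar on its +y side, 120 mm long, 22 mm wide, 22 mm high, standing on the plate (top 30 mm above the bench). Same origin and axes as the gauge. Its ground face is delicate: never more than 15 N between pin and bar. A steady push of 4 to 8 N along the slot, kept for half a second, gives a true reading; the wedge is a little springy
- jaw_right: the gauge's bar on its -y side, the mirror image of jaw_left, as delicate. Same origin and axes as the gauge
- band_large (a point): middle of the band for large pins, on the slot's centre line at the height of the bar tops: gauge x = -12 mm. Four dark lines scribed across the bar tops at x = -20, -4, +12 and +28 mm bound the three bands; the reading is where the pin's axis stops. The two large pins, like the two medium and the two small ones, differ in wear and may stop anywhere in their band, 3 mm or more from its ends
- band_medium (a point): the same for the middle band: gauge x = +4 mm
- band_small (a point): the same for the band of the small pins, nearest the narrow end: gauge x = +20 mm
- pin_a: one of six plain ground-steel bearing pins that look much alike, upright cylinders 70 mm long, about 110 g, 13.5 to 19 mm thick, some worn; only the gauge tells the size. Any of them may be the one standing alone on the bench, the other five wait in the tray. Origin: centre of the lower end (bench height), z along the pin
- pin_b: one of six plain ground-steel bearing pins that look much alike, upright cylinders 70 mm long, about 110 g, 13.5 to 19 mm thick, some worn; only the gauge tells the size. Any of them may be the one standing alone on the bench, the other five wait in the tray. Origin: centre of the lower end (bench height), z along the pin
- pin_c: one of six plain ground-steel bearing pins that look much alike, upright cylinders 70 mm long, about 110 g, 13.5 to 19 mm thick, some worn; only the gauge tells the size. Any of them may be the one standing alone on the bench, the other five wait in the tray. Origin: centre of the lower end (bench height), z along the pin
- pin_d: one of six plain ground-steel bearing pins that look much alike, upright cylinders 70 mm long, about 110 g, 13.5 to 19 mm thick, some worn; only the gauge tells the size. Any of them may be the one standing alone on the bench, the other five wait in the tray. Origin: centre of the lower end (bench height), z along the pin
- pin_e: one of six plain ground-steel bearing pins that look much alike, upright cylinders 70 mm long, about 110 g, 13.5 to 19 mm thick, some worn; only the gauge tells the size. Any of them may be the one standing alone on the bench, the other five wait in the tray. Origin: centre of the lower end (bench height), z along the pin
- pin_f: one of six plain ground-steel bearing pins that look much alike, upright cylinders 70 mm long, about 110 g, 13.5 to 19 mm thick, some worn; only the gauge tells the size. Any of them may be the one standing alone on the bench, the other five wait in the tray. Origin: centre of the lower end (bench height), z along the pin
- tray: low aluminium tray fixed on the bench, 100 x 160 mm with a rim 12 mm high, in which the five waiting pins stand at bench height, about 50 mm apart. Origin: its centre at bench height, y along its long side
- box_small: square open sheet-steel box fixed on the wooden board, 52 mm square outside, 26 mm high, walls 3 mm, floor 3 mm, for the small pins. Origin: centre of its underside, 6 mm above the bench. The three boxes may stand in any order along the board
- box_medium: square open sheet-steel box fixed on the wooden board, 68 mm square outside, 26 mm high, walls 3 mm, floor 3 mm, for the medium pins. Origin: centre of its underside, 6 mm above the bench. The three boxes may stand in any order along the board
- box_large: square open sheet-steel box fixed on the wooden board, 84 mm square outside, 26 mm high, walls 3 mm, floor 3 mm, for the large pins. Origin: centre of its underside, 6 mm above the bench. The three boxes may stand in any order along the board
- board: wooden board fixed on the bench, 330 x 100 x 6 mm, that carries the three boxes in a row 105 mm apart. Origin: centre of its underside, x along its length
- housing: aluminium gear housing, a 90 x 70 mm flange with a dome, 58 mm high, loose; leave it alone. Origin: centre of its underside
- gear: brass gear 67 mm across on a short shaft, 51 mm high, loose; leave it alone. Origin: centre of its underside
- driver: screwdriver with a red handle lying on the bench, loose; leave it alone. Origin: under its middle
Things that resemble listed ones, but are neither listed nor needed, are in the scene too. Of the things shaped like the tray, the aluminium one is meant.

How it is judged:
By the outcome, as a careful person would: the job done as asked, in the order asked, and still so for the second after the job is handed in, with the robot touching nothing.
It also fails if it takes over 64 s, if anything falls off the work surface, if the arm or the gripper's body presses on something with over 40 N, if the wrist force passes 120 N, or if a joint passes its speed limit or range.

### The arm

A 7-joint arm with a two-finger parallel gripper is mounted at the origin on the work surface. World frame = base frame: x ahead of the robot, y to its left, z up, the work surface at z = 0. Lengths are in m, angles in rad, forces in N, time in s.
With the tool pointing down it reaches from about 0.35 to 0.9 m from the base axis. Payload 19.9 kg.
Tool frame: the origin (TCP) lies where the fingers leave the gripper's body, on its centre line; the fingertips stand 97 mm ahead of it and the grasp point (between the pads) lies 78 mm ahead of it (bot.grip_depth is the distance from the TCP to the grasp point, in m); x points along the fingers, z is the direction in which the jaws open and shut, and the axes are right-handed (so a half turn about x gives the same grasp; the last joint's range is limited). The gripper opens to 94 mm and grips with 3 to 60 N. Pads are 16 mm wide; open, the fingers measure 119 mm over their backs; the gripper's body (75 mm by 177 mm) begins 78 mm behind the grasp point.
Start: joints at [1.19, 0.417, -0.01, 1.614, 0.005, 1.111, -0.053], TCP at [0.208, -0.589, 0.303] pointing down, gripper open.
Joint ranges: [-2.81, 2.81], [-0.39, 2.02], [-1.27, 1.25], [0.06, 2.57], [-1.19, 4.33], [0.19, 2], [-2.82, 2.82]. Speed limits (rad/s): [1.89, 1.89, 2.39, 2.39, 3.01, 3.01, 3.01].

### API

Orientations are given as a rotation vector (axis times angle).
In Python, from workcell import bot gives the robot as it stands.
- The arm moves only by the shell command python3 -m creep 'ROWS' [OPENING] [FORCE]. ROWS is JSON, a list of rows, each an object with "slide": the shift along the tool's x, y, z in m, a list of three; "dr": the turn, a rotation vector about the tool's x, y, z in rad, a list of three. In form: [{"slide": [x, y, z], "dr": [wx, wy, wz]}, ...]. A call has 1 to 10 rows; each row shifts and turns the commanded pose from where the row before left it, along the tool's axes as they then stand; what a row does not reach is not made up. A row lasts 1/10 s, in which the tool goes at most 50 mm and 8.59 degrees, less where a joint would pass 70% of its speed; a pose out of reach is approached as far as the arm can. A call is refused whole if a number of a shift passes 0.05 or a number of a turn 0.15, either way. A call with a gripper value outside its range is refused whole. OPENING is the finger opening in m, from 0 to 0.094, set as the call begins (- or left out, the last holds). The fingers move at their own pace and stop on an object; FORCE is the grip in N (left out, the last holds). Time passes only in rows, so rows that do not move let the fingers close. It gives the time, the measured TCP pose, the force and the opening at its end, in the units of the state.
- bot.sense(): the state, without advancing time (a new reading comes with each control period).
- bot.capture(name): name is "scene" or "top" or "wrist"; returns the picture (480x640x3 uint8, blue, green, red); there is no depth.
- bot.camera_info(name): a dict with "mtx" (3x3 intrinsics, pixels), "dist" ([k1, k2, p1, p2, k3] as OpenCV has them; the pictures are not rectified), "pose" (4x4, takes a point from camera to world coordinates); the wrist camera has in their place "tool_from_camera" (4x4, takes a point from camera to tool coordinates, whose origin is the TCP and whose axes are the tool frame's). Camera axes: x right, y down, z forward; pixel columns grow to the right and rows downward; lengths in m; the calibration is good to about 2 mm. A picture is of the moment at which its call begins: read the wrist's pose just before it. camera_info takes no time and is no camera call.
- bot.job_done(): hands the job in, once; it reports no verdict.
The state is a dict: "clock": time; "joint_pos": joint angles; "joint_vel": joint speeds; "tau": joint torques, N m; "tool_pos": TCP position; "ee_rot": TCP orientation; "contact_force": force on the tool from outside, world axes, zero at the start; "moment": the same for the moment, N m; "grip_width": opening from 0.0 (shut) to 1.0 (fully open).
Only numpy, scipy, OpenCV 4.12 (cv2) and the standard library are available. Lean on these libraries where they do the work, as an engineer would, in place of code of your own. Each camera call takes 0.05 s, during which the arm holds its last target.

## Working session

There is one attempt and no reset: what is moved stays moved. The work goes in short steps, Python scripts to look and compute and a shell command to move; the robot and the scene stay as the last step left them, time stands still between calls to the robot, and variables do not carry over. Pictures are saved under pics/ and viewed, and the job is handed in when it is done.

```bash
ls; mkdir -p pics; python3 - <<'E'
from workcell import bot
import cv2,numpy as np
print(bot.sense())
for n in("scene","top","wrist"):
    cv2.imwrite(f"pics/{n}0.png",bot.capture(n)); print(n,bot.camera_info(n))
E
```

```text
pics
{'clock': 0.0, 'joint_pos': array([ 1.19048202,  0.41797456, -0.01029627,  1.61413522,  0.00469352,
        1.11070036, -0.05303332]), 'joint_vel': array([-8.22629104e-04,  1.34423636e-03, -1.25733601e-03,  6.97738757e-05,
       -4.44662201e-04,  7.55439605e-04, -2.52266248e-04]), 'tau': array([ 9.89512700e-04, -8.51235366e+01,  6.39342517e-01, -4.25979638e+01,
       -4.88772593e-02,  1.88028335e-02,  6.22560128e-05]), 'tool_pos': array([ 0.20764415, -0.58924041,  0.30204126]), 'ee_rot': array([ 0.95677043,  1.35168651, -0.95574932]), 'contact_force': array([-0.49450563,  0.0826602 , -0.23976287]), 'moment': array([-0.02157528, -0.03325032, -0.01439305]), 'grip_width': 1.003563099740025}
scene {'mtx': array([[492.46398955,   0.        , 320.64581566],
       [  0.        , 492.46398955, 232.06302991],
       [  0.        ,   0.        ,   1.        ]]), 'dist': array([-0.12463684,  0.        ,  0.        ,  0.        ,  0.        ]), 'pose': array([[-0.42255595,  0.57586697, -0.69987406,  1.40610695],
       [ 0.90618487,  0.25429756, -0.33787827,  0.38453187],
       [-0.0165
[... 519 characters left out ...]
.98777526,  1.48334267],
       [ 0.        ,  0.        ,  0.        ,  1.        ]])}
wrist {'mtx': array([[365.64008479,   0.        , 313.8371123 ],
       [  0.        , 365.64008479, 237.37412622],
       [  0.        ,   0.        ,   1.        ]]), 'dist': array([-0.00570463,  0.        ,  0.        ,  0.        ,  0.        ]), 'tool_from_camera': array([[-3.87092475e-04, -2.76067192e-01,  9.61138260e-01,
        -8.13638932e-02],
       [ 1.26905388e-04, -9.61138338e-01, -2.76067163e-01,
         8.05623805e-02],
       [ 9.99999917e-01,  1.51101029e-05,  4.07083832e-04,
        -2.31991435e-04],
       [ 0.00000000e+00,  0.00000000e+00,  0.00000000e+00,
         1.00000000e+00]])}
```

View pics/top0.png

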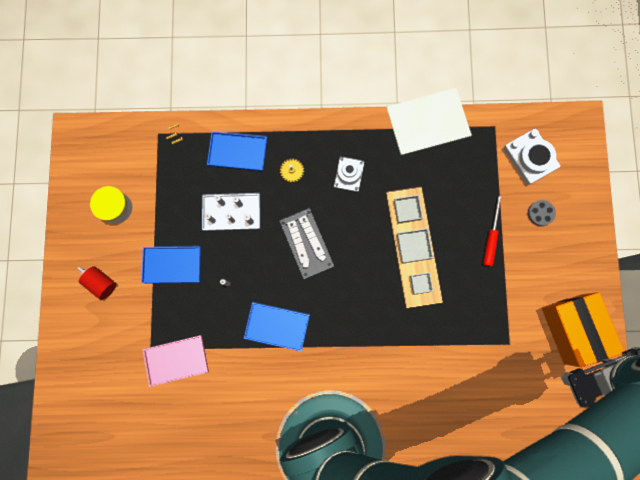

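View pics/scene0.png

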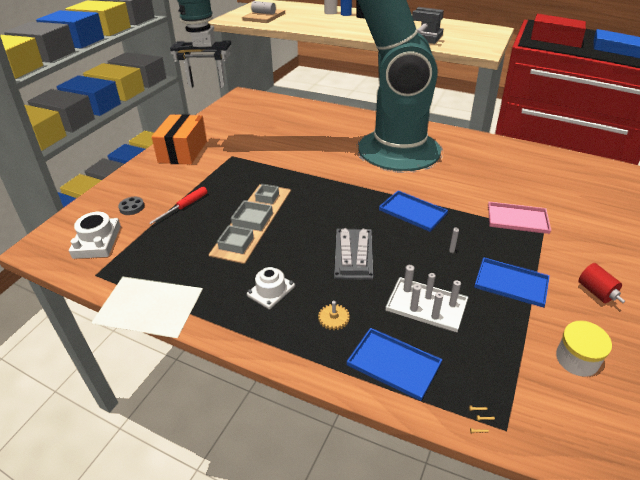

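View pics/wrist0.png

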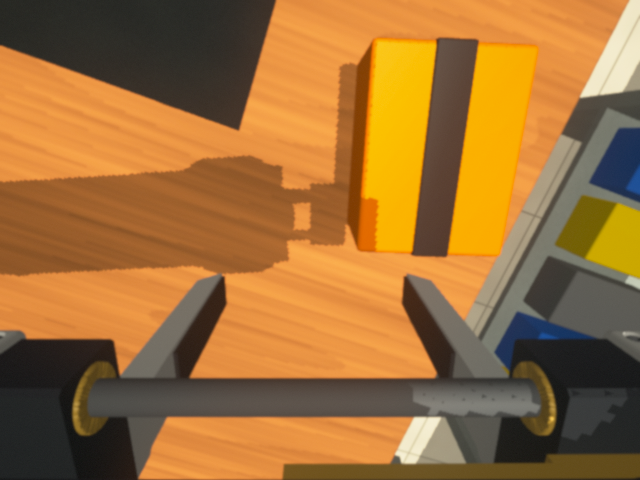

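The top view shows the loose pin near (224,282), the gauge at (306,243), the aluminium tray at (231,212), and the boxes along the board at x≈408–421. I'll zoom in on the details.

```bash
cat > h.py <<'E'
import cv2,numpy as np
from workcell import bot
from scipy.spatial.transform import Rotation as R
def ray(n,px,tool=None):
    c=bot.camera_info(n)
    u=cv2.undistortPoints(np.array([[px]],float),c['mtx'],c['dist'])[0,0]
    T=c['pose'] if 'pose' in c else tool@c['tool_from_camera']
    return T[:3,3],T[:3,:3]@np.array([u[0],u[1],1])
def onz(n,px,z,tool=None):
    o,d=ray(n,px,tool); return o+d*(z-o[2])/d[2]
def tri(n1,p1,n2,p2,t1=None,t2=None):
    o1,d1=ray(n1,p1,t1);o2,d2=ray(n2,p2,t2)
    s=np.linalg.lstsq(np.c_[d1,-d2],o2-o1,rcond=None)[0]
    a=o1+s[0]*d1;b=o2+s[1]*d2
    return (a+b)/2,np.linalg.norm(a-b)
def toolT(s=None):
    s=s or bot.sense();T=np.eye(4);T[:3,:3]=R.from_rotvec(s['ee_rot']).as_matrix();T[:3,3]=s['tool_pos'];return T
def proj(n,P,tool=None):
    c=bot.camera_info(n);T=c['pose'] if 'pose' in c else tool@c['tool_from_camera'];W=np.linalg.inv(T)
    return cv2.projectPoints(np.array([P],float),cv2.Rodrigues(W[:3,:3])[0],W[:3,3],c['mtx'],c['dist'])[0][0,0]
E
python3 - <<'E'
import cv2
t=cv2.imread('pics/top0.png')
cv2.imwrite('pics/z1.png',cv2.resize(t[195:315,205:345],None,fx=5,fy=5,interpolation=cv2.INTER_CUBIC))
cv2.imwrite('pics/z2.png',cv2.resize(t[180:315,375:455],None,fx=4,fy=4,interpolation=cv2.INTER_CUBIC))
s=cv2.imread('pics/scene0.png')
cv2.imwrite('pics/z3.png',cv2.resize(s[215:325,320:480],None,fx=5,fy=5,interpolation=cv2.INTER_CUBIC))
E
```

```text
(no output)
```

View pics/z1.png

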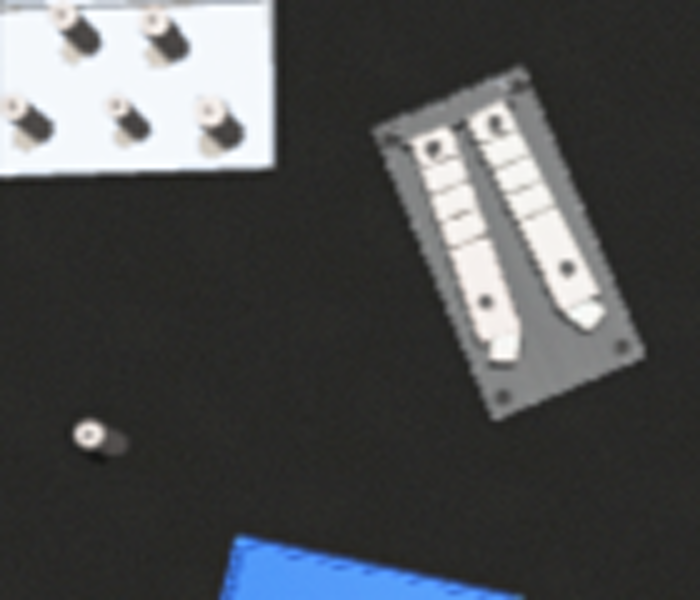

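View pics/z2.png

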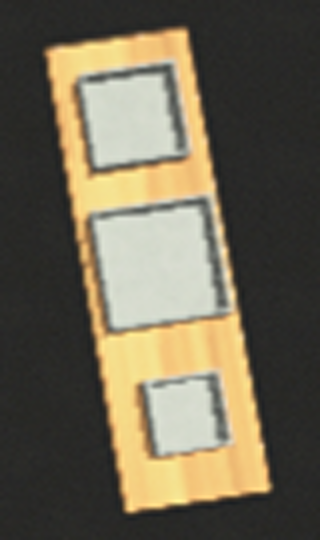

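View pics/z3.png

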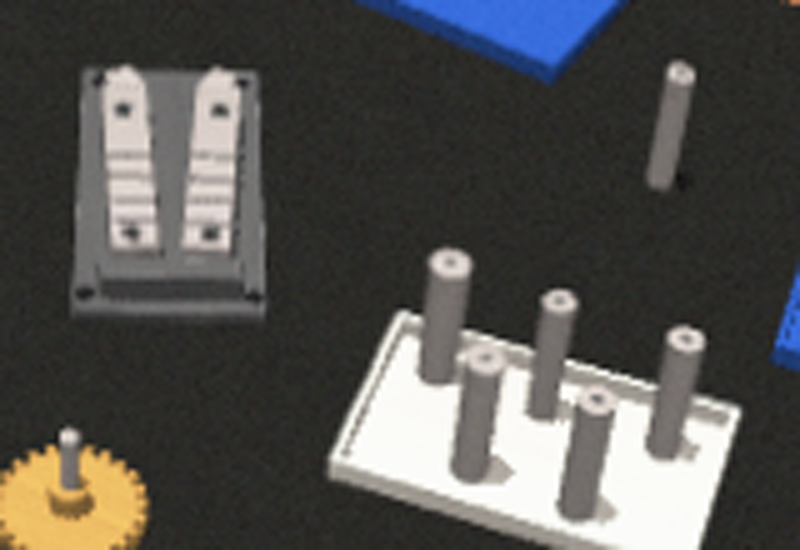

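The gauge's open end faces the robot (bottom in the top view, plate corners in the crop at (373,129), (525,66), (645,355), (494,420)). The small box is nearest the robot, the large one in the middle and the medium one far.

```bash
python3 - <<'E'
from h import *
m=lambda x,y,s,ox,oy:((x+.5)/s-.5+ox,(y+.5)/s-.5+oy)
C=[onz('top',m(x,y,5,205,195),.008) for x,y in[(373,129),(525,66),(645,355),(494,420)]]
C=np.array(C);print(C.round(4))
print([np.linalg.norm(C[i]-C[(i+1)%4]).round(4) for i in range(4)])
n=(C[0]+C[1])/2;w=(C[2]+C[3])/2;ax=(n-w)/np.linalg.norm(n-w);print('yaw',np.arctan2(ax[1],ax[0]));
print('origin',w+ax*.115,n-ax*.065)
# pin
p1=m(90,435,5,205,195);p2=m(680,72,5,320,215)
print('pin',onz('top',p1,.07),onz('scene',p2,.07),tri('top',p1,'scene',p2))
for nme,(x,y) in dict(med=(133,117),large=(160,264),small=(187,414)).items(): print(nme,onz('top',m(x,y,4,375,180),.015))
# gauge corners from scene
for x,y in[(88,70),(258,70),(264,300),(72,300)]: print(onz('scene',m(x,y,5,320,215),.008).round(4))
print(toolT().round(3))
E
```

```text
[[ 0.612   0.1332  0.008 ]
 [ 0.6466  0.0467  0.008 ]
 [ 0.4806 -0.0183  0.008 ]
 [ 0.4459  0.0663  0.008 ]]
[np.float64(0.0932), np.float64(0.1783), np.float64(0.0914), np.float64(0.179)]
yaw 0.3779685981034245
origin [0.57014454 0.06644856 0.008     ] [0.56888333 0.06594779 0.008     ]
pin [0.43671168 0.27801695 0.07      ] [0.43825051 0.27982815 0.07      ] (array([0.43667667, 0.27899728, 0.06854342]), np.float64(0.0013499531593661753))
med [ 0.63612194 -0.22996031  0.015     ]
large [ 0.53145938 -0.24445047  0.015     ]
small [ 0.42706185 -0.25844814  0.015     ]
[ 0.4813 -0.0136  0.008 ]
[0.4454 0.0677 0.008 ]
[0.6064 0.1307 0.008 ]
[0.6429 0.0485 0.008 ]
[[-0.     0.943  0.332  0.208]
 [ 0.001  0.332 -0.943 -0.589]
 [-1.    -0.    -0.001  0.302]
 [ 0.     0.     0.     1.   ]]
```

Measurements agree: plate size 179×92 mm, pin top height 68.5 mm, two views within 2 mm. I'll arc over towards the pin, turning the tool so the jaws open along the slot.

```bash
python3 -m creep '[{"slide":[0,0.05,0],"dr":[-0.08,0,0]},{"slide":[0,0.05,0],"dr":[-0.08,0,0]},{"slide":[0,0.05,0],"dr":[-0.08,0,0]},{"slide":[0,0.05,0],"dr":[-0.08,0,0]},{"slide":[0,0.05,0],"dr":[-0.08,0,0]},{"slide":[0,0.05,0],"dr":[-0.08,0,0]},{"slide":[0,0.05,0],"dr":[-0.08,0,0]},{"slide":[0,0.05,0],"dr":[-0.08,0,0]},{"slide":[0,0.05,0],"dr":[-0.08,0,0]},{"slide":[0,0.05,0],"dr":[-0.08,0,0]}]'
cat > go.py <<'E'
import sys
from h import *
# target TCP x y z yaw(of tool z axis); prints remaining shift in current tool axes & turn about tool x
x,y,z,yaw=map(float,sys.argv[1:5])
T=toolT();d=T[:3,:3].T@(np.array([x,y,z])-T[:3,3])
a=np.arctan2(T[1,2],T[0,2]);dy=(yaw-a+np.pi)%(2*np.pi)-np.pi
zx=np.array([np.cos(yaw),np.sin(yaw),0]);xx=np.array([0,0,-1.]);D=np.c_[xx,np.cross(zx,xx),zx]
dr=R.from_matrix(T[:3,:3].T@D).as_rotvec()
s=bot.sense()
print('slide(tool)',d.round(4),'dr',dr.round(4),'| pos',T[:3,3].round(4),'yaw',a.round(4),'F',s['contact_force'].round(2),'t',round(s['clock'],2),'w',round(s['grip_width']*94,1),'q',s['joint_pos'].round(2))
E
python3 go.py 0.4367 0.279 0.3 0.378
```

```text
clock: 1.15
tool_pos: [0.5815, -0.2745, 0.3023]
ee_rot: [0.336, 1.545, -0.336]
contact_force: [0.5, -0.8, -0.4]
grip_width: 0.999
slide(tool) [ 0.0025  0.4432 -0.3618] dr [-8.068e-01 -3.000e-04 -2.000e-04] | pos [ 0.5815 -0.2745  0.3023] yaw -0.4288 F [ 0.46 -0.84 -0.37] t 1.15 w 93.9 q [ 0.62  0.47 -0.31  1.56  0.15  1.14 -0.15]
```

```bash
python3 -m creep '[{"slide":[0,0.046,-0.012],"dr":[-0.08,0,0]},{"slide":[0,0.046,-0.012],"dr":[-0.08,0,0]},{"slide":[0,0.046,-0.012],"dr":[-0.08,0,0]},{"slide":[0,0.046,-0.012],"dr":[-0.08,0,0]},{"slide":[0,0.046,-0.012],"dr":[-0.08,0,0]},{"slide":[0,0.046,-0.012],"dr":[-0.08,0,0]},{"slide":[0,0.046,-0.012],"dr":[-0.08,0,0]},{"slide":[0,0.046,-0.012],"dr":[-0.08,0,0]},{"slide":[0,0.046,-0.012],"dr":[-0.08,0,0]},{"slide":[0,0.046,-0.012],"dr":[-0.08,0,0]}]'
python3 go.py 0.4367 0.279 0.26 0.378
```

```text
clock: 2.15
tool_pos: [0.4951, 0.1806, 0.3026]
ee_rot: [-0.291, 1.551, 0.291]
contact_force: [0.4, 0.4, -0.3]
grip_width: 0.998
slide(tool) [ 0.0426  0.1129 -0.0187] dr [-0.0066  0.     -0.0001] | pos [0.4951 0.1806 0.3026] yaw 0.3714 F [ 0.43  0.39 -0.27] t 2.15 w 93.8 q [ 0.15  0.3  -0.66  1.84  0.21  1.07 -0.22]
```

```bash
python3 -m creep '[{"slide":[0.014,0.038,-0.006],"dr":[-0.007,0,0]},{"slide":[0.014,0.038,-0.006],"dr":[0,0,0]},{"slide":[0.014,0.037,-0.006],"dr":[0,0,0]},{"slide":[0,0,0],"dr":[0,0,0]},{"slide":[0,0,0],"dr":[0,0,0]}]'
python3 go.py 0.4367 0.279 0.26 0.378
python3 - <<'E'
from h import *
T=toolT();np.save('T1.npy',T)
im=bot.capture('wrist');cv2.imwrite('pics/w1.png',im)
for z in(0,.07):print(proj('wrist',[.4367,.279,z],T))
E
```

```text
clock: 2.65
tool_pos: [0.4379, 0.278, 0.2604]
ee_rot: [-0.296, 1.551, 0.295]
contact_force: [0.6, -0.5, -0.7]
grip_width: 0.999
slide(tool) [ 0.0004  0.0014 -0.0008] dr [-0.0014 -0.0007 -0.    ] | pos [0.4379 0.278  0.2604] yaw 0.3766 F [ 0.62 -0.45 -0.71] t 2.65 w 93.9 q [-0.05  0.35 -0.69  1.9   0.27  0.98 -0.48]
[313.22458177 218.4051249 ]
[313.00007316 238.87086486]
```

View pics/w1.png

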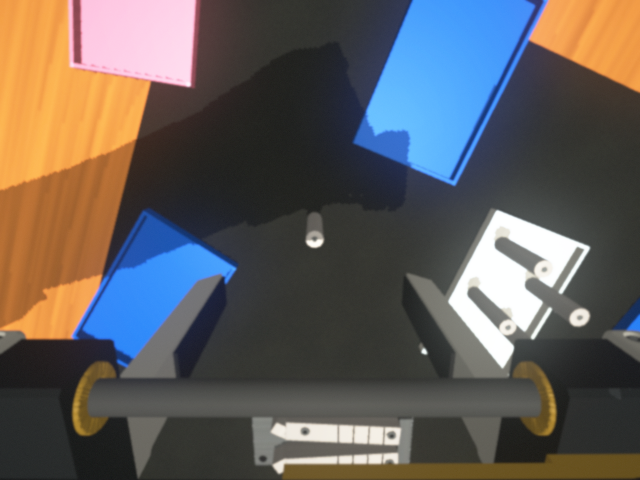

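The wrist view puts the pin top at (314,239), 1 px from my prediction. Descending with the opening reduced to 50 mm.

```bash
python3 -m creep '[{"slide":[0.02,0.001,0],"dr":[0,-0.001,0]},{"slide":[0.03,0,0],"dr":[0,0,0]},{"slide":[0.03,0,0],"dr":[0,0,0]},{"slide":[0.03,0,0],"dr":[0,0,0]},{"slide":[0.015,0,0],"dr":[0,0,0]},{"slide":[0.007,0,0],"dr":[0,0,0]},{"slide":[0,0,0],"dr":[0,0,0]}]' 0.05
python3 go.py 0.4367 0.279 0.128 0.378
python3 - <<'E'
from h import *
T=toolT();im=bot.capture('wrist');cv2.imwrite('pics/w2.png',im)
E
```

```text
clock: 3.4
tool_pos: [0.4384, 0.2783, 0.1287]
ee_rot: [-0.294, 1.55, 0.294]
contact_force: [0.4, -0.4, 0.7]
grip_width: 0.532
slide(tool) [ 0.0007  0.0012 -0.0013] dr [-0.0037  0.0007  0.    ] | pos [0.4384 0.2783 0.1287] yaw 0.3743 F [ 0.35 -0.39  0.73] t 3.4 w 50.0 q [-0.15  0.55 -0.59  1.99  0.44  0.73 -0.63]
```

View pics/w2.png

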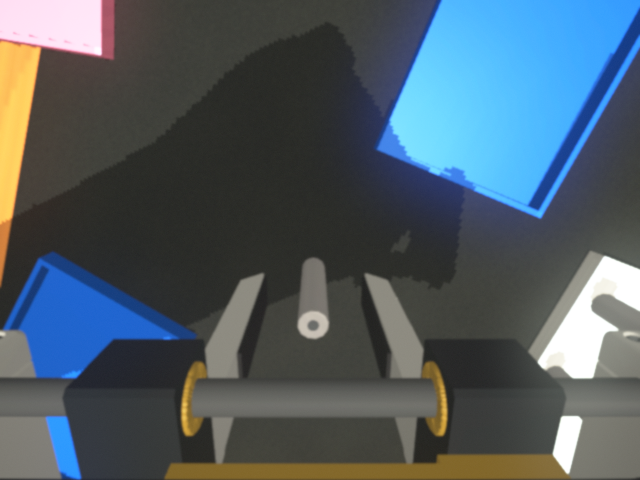

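```bash
python3 - <<'E'
from h import *
T=toolT();p=onz('wrist',(313.5,325),.07,T);print(p,T[:3,:3].T@(p-T[:3,3]))
E
```

```text
[0.43813926 0.27961908 0.07      ] [ 5.93933195e-02  1.03630484e-03 -9.52021197e-05]
```

```bash
python3 -m creep '[{"slide":[0,0.001,0],"dr":[0,0,0]},{"slide":[0,0,0],"dr":[0,0,0]},{"slide":[0,0,0],"dr":[0,0,0]},{"slide":[0,0,0],"dr":[0,0,0]},{"slide":[0,0,0],"dr":[0,0,0]},{"slide":[0,0,0],"dr":[0,0,0]}]' 0 15
python3 go.py 0.4367 0.279 0.128 0.378
```

```text
clock: 4.05
tool_pos: [0.4377, 0.2796, 0.1288]
ee_rot: [-0.294, 1.55, 0.294]
contact_force: [-0.7, -0.4, 2.8]
grip_width: 0.147
slide(tool) [ 0.0008 -0.0002 -0.0011] dr [-0.0031  0.0011 -0.0001] | pos [0.4377 0.2796 0.1288] yaw 0.3749 F [-0.73 -0.35  2.79] t 4.05 w 13.8 q [-0.15  0.55 -0.59  1.99  0.44  0.73 -0.63]
```

```bash
python3 -m creep '[{"slide":[-0.01,0,0],"dr":[0,0,0]},{"slide":[-0.02,0,0],"dr":[0,0,0]},{"slide":[-0.03,0,0],"dr":[0,0,0]},{"slide":[-0.03,0,0],"dr":[0,0,0]},{"slide":[0,0,0],"dr":[0,0,0]}]'
python3 go.py 0.481 0.031 0.215 0.378
```

```text
clock: 4.55
tool_pos: [0.4385, 0.2805, 0.2225]
ee_rot: [-0.293, 1.545, 0.295]
contact_force: [-0.1, 0.0, -1.2]
grip_width: 0.14
slide(tool) [ 0.007  -0.2477 -0.0519] dr [-0.0029  0.0061 -0.0005] | pos [0.4385 0.2805 0.2225] yaw 0.3751 F [-0.11  0.04 -1.18] t 4.55 w 13.2 q [-0.07  0.4  -0.68  1.93  0.32  0.91 -0.53]
```

```bash
python3 -m creep '[{"slide":[0.001,-0.015,-0.005],"dr":[-0.003,0.003,0]},{"slide":[0.001,-0.03,-0.007],"dr":[0,0,0]},{"slide":[0.001,-0.04,-0.008],"dr":[0,0,0]},{"slide":[0.001,-0.045,-0.008],"dr":[0,0,0]},{"slide":[0.001,-0.045,-0.008],"dr":[0,0,0]},{"slide":[0.001,-0.038,-0.008],"dr":[0,0,0]},{"slide":[0,-0.025,-0.006],"dr":[0,0,0]},{"slide":[0,-0.01,-0.002],"dr":[0,0,0]},{"slide":[0,0,0],"dr":[0,0,0]},{"slide":[0,0,0],"dr":[0,0,0]}]'
python3 go.py 0.481 0.031 0.215 0.378
python3 - <<'E'
from h import *
T=toolT();np.save('T3.npy',T)
cv2.imwrite('pics/w3.png',bot.capture('wrist'))
cv2.imwrite('pics/s3.png',bot.capture('scene'))
E
```

```text
clock: 5.55
tool_pos: [0.4805, 0.0311, 0.2127]
ee_rot: [-0.297, 1.552, 0.298]
contact_force: [-0.2, 0.9, -1.0]
grip_width: 0.142
slide(tool) [-0.0023 -0.0003  0.0004] dr [ 0.0012 -0.002  -0.0005] | pos [0.4805 0.0311 0.2127] yaw 0.3792 F [-0.15  0.86 -1.  ] t 5.55 w 13.4 q [ 0.39  0.34 -0.61  2.03  0.25  0.85  0.02]
```

View pics/w3.png

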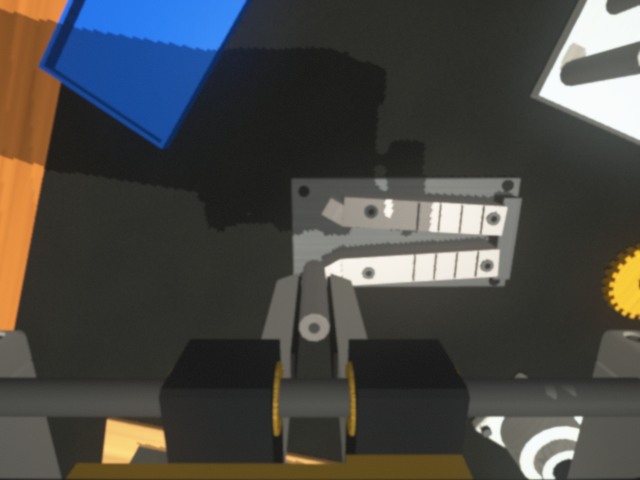

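View pics/s3.png

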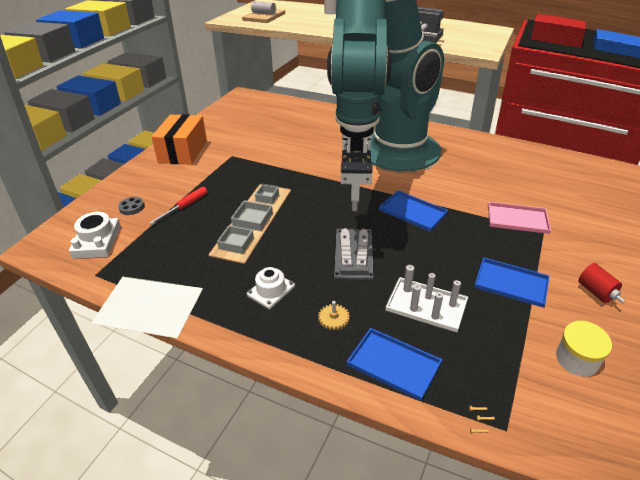

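The pin is held upright; the gauge is in the wrist view at (290–522, 178–288). I'll zoom in for the bars.

```bash
python3 - <<'E'
import cv2
t=cv2.imread('pics/w3.png')
cv2.imwrite('pics/z4.png',cv2.resize(t[170:300,285:530],None,fx=3.2,fy=3.2,interpolation=cv2.INTER_CUBIC))
E
```

```text
(no output)
```

View pics/z4.png

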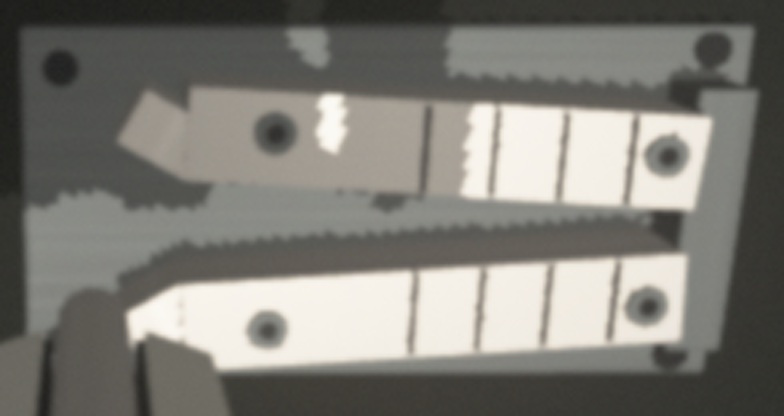

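```bash
python3 - <<'E'
from h import *
T=np.load('T3.npy')
f=lambda x,y:onz('wrist',((x+.5)/3.2-.5+285,(y+.5)/3.2-.5+170),.03,T)[:2]
L={-76:((182,180),(180,283)),-20:((424,193),(415,270)),-4:((493,197),(482,266)),12:((561,202),(549,262)),28:((628,207),(615,258)),44:((695,210),(688,254))}
gx=[];P=[]
for k,(a,b) in L.items():
    A,B=f(*a),f(*b);print(k,A.round(4),B.round(4),'w',np.linalg.norm(A-B).round(4),26-(k+76)/8);gx.append(k/1000);P.append((A+B)/2)
P=np.array(P);cx=np.polyfit(gx,P[:,0],1);cy=np.polyfit(gx,P[:,1],1)
print('origin',cx[1],cy[1],'scale',np.hypot(cx[0],cy[0]),'yaw',np.arctan2(cy[0],cx[0]))
# same in top image
m=lambda x,y:onz('top',((x+.5)/5-.5+205,(y+.5)/5-.5+195),.03)[:2]
Q=[(-20,(491,237),(529,218)),(12,(470,188),(505,158)),(-4,(477,212),(517,188)),(28,(0,0),(0,0))]
for k,a,b in Q[:3]:print(k,((m(*a)+m(*b))/2).round(4))
E
```

```text
-76 [0.4942 0.0514] [0.5037 0.0279] w 0.0254 26.0
-20 [0.5479 0.0695] [0.5543 0.0516] w 0.019 19.0
-4 [0.5633 0.0746] [0.5687 0.0585] w 0.017 17.0
12 [0.5787 0.0794] [0.583  0.0653] w 0.0148 15.0
28 [0.5939 0.0842] [0.5971 0.072 ] w 0.0127 13.0
44 [0.6088 0.0894] [0.6127 0.0793] w 0.0108 11.0
origin 0.569689555016416 0.06790592885988966 scale 1.0015989290410285 yaw 0.37935395989483045
-20 [0.5506 0.055 ]
12 [0.5815 0.0672]
-4 [0.5661 0.0621]
```

```bash
python3 - <<'E'
from h import *
T=np.load('T3.npy')
p=onz('wrist',(314,327),T[2,3]-.0588,T);print(T[:3,:3].T@(p-T[:3,3]))
E
python3 go.py 0.4879 0.0353 0.142 0.3794
```

```text
[0.05880009 0.00041127 0.00012315]
slide(tool) [0.0707 0.0009 0.0085] dr [ 0.0008 -0.0019 -0.0005] | pos [0.4805 0.0314 0.2128] yaw 0.3802 F [-0.59 -0.14 -1.83] t 5.65 w 13.4 q [ 0.39  0.34 -0.61  2.03  0.25  0.85  0.02]
```

```bash
python3 -m creep '[{"slide":[0.01,0,0.004],"dr":[0,-0.002,0]},{"slide":[0.02,0.0005,0.0045],"dr":[0,0,0]},{"slide":[0.02,0,0],"dr":[0,0,0]},{"slide":[0.015,0,0],"dr":[0,0,0]},{"slide":[0.005,0,0],"dr":[0,0,0]},{"slide":[0,0,0],"dr":[0,0,0]},{"slide":[0,0,0],"dr":[0,0,0]}]'
cat > gs.py <<'E'
from h import *
s=bot.sense();T=toolT(s);a=.3794;c,n=np.cos(a),np.sin(a);G=np.array([[c,n,0],[-n,c,0],[0,0,1]])
print('gauge x,y,z mm',(1000*(G@(T[:3,3]-[.5697,.0679,.1288]))).round(2),'Fg',(G@s['contact_force']).round(2),'M',(G@s['moment']).round(2),'t',round(s['clock'],2),'w',round(s['grip_width']*94,2),'tilt',(1e3*T[2,1]).round(1),(1e3*T[2,2]).round(1))
E
python3 gs.py
```

```text
clock: 6.35
tool_pos: [0.4887, 0.0337, 0.1432]
ee_rot: [-0.297, 1.55, 0.297]
contact_force: [0.1, 0.4, -0.7]
grip_width: 0.148
gauge x,y,z mm [-87.94  -1.8   14.42] Fg [ 0.2   0.34 -0.71] M [-0.07 -0.11 -0.01] t 6.35 w 13.93 tilt -0.1 0.6
```

```bash
python3 -m creep '[{"slide":[0.002,0.0012,0],"dr":[0,0,0]},{"slide":[0.002,0,0],"dr":[0,0,0]},{"slide":[0.001,0,0],"dr":[0,0,0]},{"slide":[0,0,0],"dr":[0,0,0]}]'; python3 gs.py
python3 - <<'E'
from h import *
np.save('T5.npy',toolT())
im=bot.capture('wrist');cv2.imwrite('pics/z5.png',cv2.resize(im[170:380,240:480],None,fx=2.8,fy=2.8))
im=bot.capture('scene');cv2.imwrite('pics/z6.png',cv2.resize(im[180:300,300:420],None,fx=5,fy=5))
E
```

```text
clock: 6.75
tool_pos: [0.488, 0.0345, 0.1377]
ee_rot: [-0.296, 1.55, 0.297]
contact_force: [0.5, -0.5, -1.8]
grip_width: 0.145
gauge x,y,z mm [-88.3   -0.75   8.94] Fg [ 0.29 -0.61 -1.83] M [-0.07 -0.11 -0.01] t 6.75 w 13.59 tilt 0.0 0.0
```

View pics/z5.png

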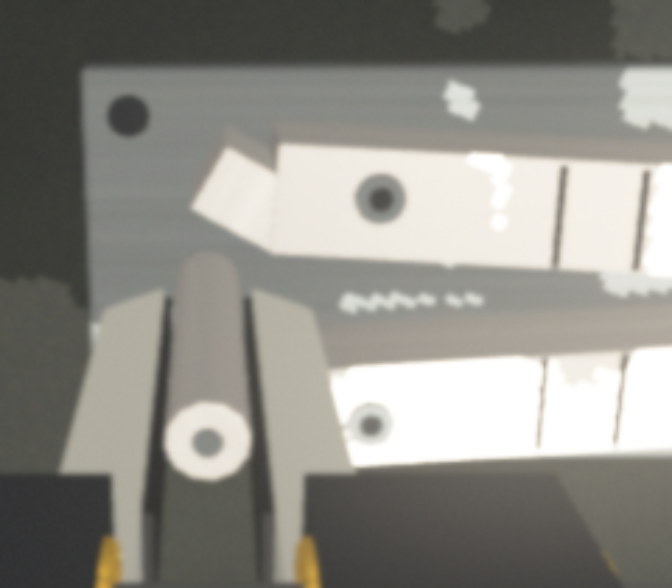

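View pics/z6.png

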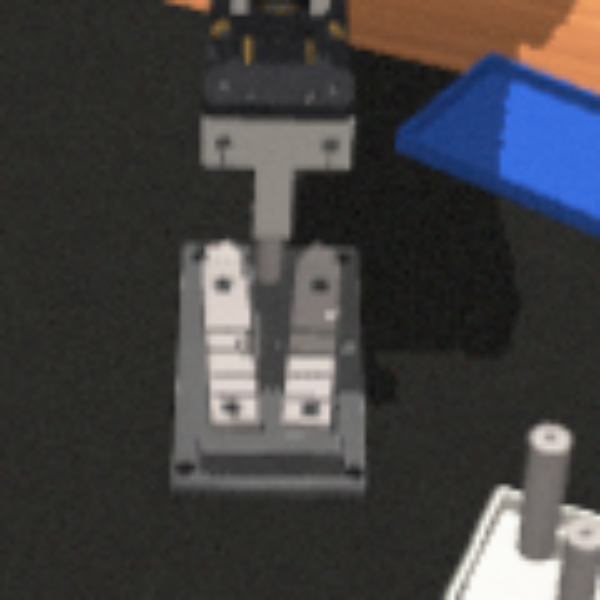

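The pin is in the slot mouth about 1 mm above the plate. I'll lower it until it touches the plate.

```bash
python3 -m creep '[{"slide":[0.0003,0.0003,0],"dr":[0,0,0]},{"slide":[0.0003,0,0],"dr":[0,0,0]}]' >/dev/null; python3 gs.py
python3 -m creep '[{"slide":[0.0003,0,0],"dr":[0,0,0]},{"slide":[0,0,0],"dr":[0,0,0]}]'>/dev/null; python3 gs.py
```

```text
gauge x,y,z mm [-88.29  -0.37   8.34] Fg [ 0.04  0.06 -0.79] M [-0.03 -0.07 -0.05] t 7.05 w 13.59 tilt 0.1 -0.0
gauge x,y,z mm [-88.29  -0.41   8.04] Fg [ 0.43  0.88 -0.71] M [-0.07 -0.18 -0.02] t 7.25 w 13.33 tilt 0.1 -0.0
```

```bash

python3 -m creep '[{"slide":[0.0003,0,0],"dr":[0,0,0]},{"slide":[0,0,0],"dr":[0,0,0]}]'>/dev/null; python3 gs.py
python3 -m creep '[{"slide":[0.0003,0,0],"dr":[0,0,0]},{"slide":[0,0,0],"dr":[0,0,0]}]'>/dev/null; python3 gs.py
```

```text
gauge x,y,z mm [-88.2   -0.41   7.94] Fg [-2.28 -0.02  5.51] M [ 0.03  0.34 -0.01] t 7.45 w 13.59 tilt -0.1 0.1
gauge x,y,z mm [-88.12  -0.41   7.89] Fg [-3.75  1.05 12.21] M [0.15 0.81 0.02] t 7.65 w 13.36 tilt -0.3 0.2
```

Contact at z = 8.0 mm as it should be (force rises to 5 then 12 N). Lift 0.7 mm off, then slide along.

```bash

python3 -m creep '[{"slide":[-0.0007,0,0],"dr":[0,0,0]},{"slide":[0,0,0.004],"dr":[0,0,0]},{"slide":[0,0,0.007],"dr":[0,0,0]},{"slide":[0,0,0.007],"dr":[0,0,0]},{"slide":[0,0,0.007],"dr":[0,0,0]},{"slide":[0,0,0.004],"dr":[0,0,0]},{"slide":[0,0,0],"dr":[0,0,0]}]'>/dev/null; python3 gs.py
python3 go.py .55 .06 .137 .3794
```

```text
gauge x,y,z mm [-58.72  -0.28   8.01] Fg [ 0.26 -0.63 -0.11] M [-0.06 -0.22  0.  ] t 8.35 w 13.39 tilt 0.4 0.2
slide(tool) [-0.0002  0.0003  0.0375] dr [-0.0012  0.0002 -0.0004] | pos [0.5153 0.0459 0.1368] yaw 0.3782 F [ 0.47 -0.49 -0.11] t 8.35 w 13.4 q [ 0.29  0.51 -0.53  1.99  0.38  0.73 -0.1 ]
```

```bash

python3 -m creep '[{"slide":[-0.0002,0,0.004],"dr":[0,0,0]},{"slide":[0,0,0.007],"dr":[0,0,0]},{"slide":[0,0,0.008],"dr":[0,0,0]},{"slide":[0,0,0.008],"dr":[0,0,0]},{"slide":[0,0,0.006],"dr":[0,0,0]},{"slide":[0,0,0.002],"dr":[0,0,0]},{"slide":[0,0,0],"dr":[0,0,0]}]'>/dev/null; python3 gs.py
python3 - <<'E'
from h import *
np.save('T6.npy',toolT())
im=bot.capture('wrist');cv2.imwrite('pics/w7.png',im);cv2.imwrite('pics/z7.png',cv2.resize(im[170:380,200:470],None,fx=2.8,fy=2.8))
E
```

```text
gauge x,y,z mm [-24.11  -0.35   8.21] Fg [-0.02  0.14 -0.24] M [-0.09 -0.07 -0.04] t 9.05 w 13.65 tilt 0.3 -0.1
```

View pics/z7.png

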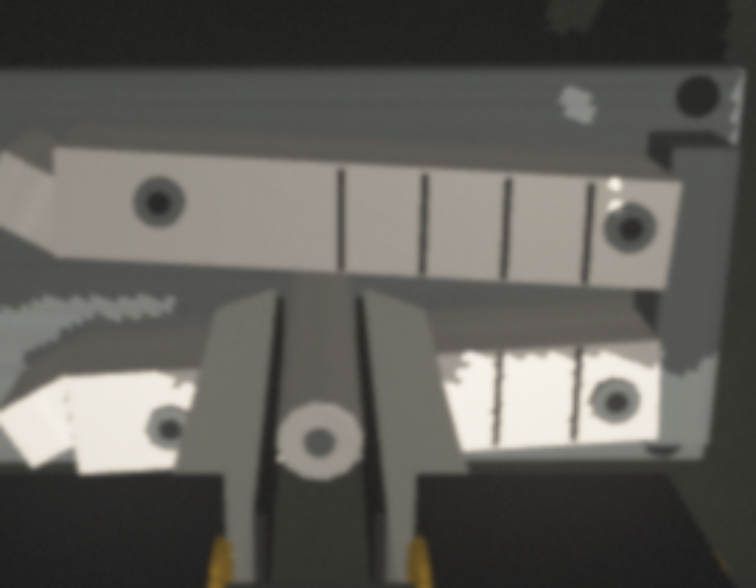

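```bash

python3 -m creep '[{"slide":[0,0,0.004],"dr":[0,0,0]},{"slide":[0,0,0.006],"dr":[0,0,0]},{"slide":[0,0,0.006],"dr":[0,0,0]},{"slide":[0,0,0.004],"dr":[0,0,0]},{"slide":[0,0,0],"dr":[0,0,0]}]'>/dev/null; python3 gs.py
python3 -m creep '[{"slide":[0,0,0.002],"dr":[0,0,0]},{"slide":[0,0,0.002],"dr":[0,0,0]},{"slide":[0,0,0],"dr":[0,0,0]}]'>/dev/null; python3 gs.py
python3 -m creep '[{"slide":[0,0,0.002],"dr":[0,0,0]},{"slide":[0,0,0.002],"dr":[0,0,0]},{"slide":[0,0,0],"dr":[0,0,0]}]'>/dev/null; python3 gs.py
```

```text
gauge x,y,z mm [-3.73 -0.4   8.29] Fg [ 0.34 -0.15 -0.97] M [-0.08 -0.11 -0.04] t 9.6 w 13.45 tilt 0.2 0.3
gauge x,y,z mm [-0.13 -0.5   8.34] Fg [ 0.19  0.35 -1.91] M [-0.11 -0.09 -0.07] t 9.9 w 13.35 tilt 0.1 0.1
gauge x,y,z mm [ 3.96 -0.51  8.36] Fg [-0.03  0.08 -0.47] M [-0.05 -0.1  -0.  ] t 10.2 w 13.33 tilt 0.1 0.2
```

```bash

python3 -m creep '[{"slide":[0,0,0.0015],"dr":[0,0,0]},{"slide":[0,0,0.0015],"dr":[0,0,0]},{"slide":[0,0,0],"dr":[0,0,0]}]'>/dev/null; python3 gs.py
python3 -m creep '[{"slide":[0,0,0.0015],"dr":[0,0,0]},{"slide":[0,0,0.0015],"dr":[0,0,0]},{"slide":[0,0,0],"dr":[0,0,0]}]'>/dev/null; python3 gs.py
```

```text
gauge x,y,z mm [ 6.86 -0.5   8.33] Fg [ 0.42 -0.31 -0.4 ] M [-0.05 -0.09 -0.04] t 10.5 w 13.74 tilt 0.1 0.0
gauge x,y,z mm [ 9.89 -0.53  8.33] Fg [ 0.09  0.08 -0.37] M [-0.07 -0.07 -0.01] t 10.8 w 13.61 tilt 0.1 0.1
```

```bash

python3 -m creep '[{"slide":[0,0,0.001],"dr":[0,0,0]},{"slide":[0,0,0.001],"dr":[0,0,0]},{"slide":[0,0,0],"dr":[0,0,0]}]'>/dev/null; python3 gs.py
python3 -m creep '[{"slide":[0,0,0.0005],"dr":[0,0,0]},{"slide":[0,0,0.0005],"dr":[0,0,0]}]'>/dev/null; python3 gs.py
python3 -m creep '[{"slide":[0,0,0.0005],"dr":[0,0,0]},{"slide":[0,0,0.0005],"dr":[0,0,0]}]'>/dev/null; python3 gs.py
python3 -m creep '[{"slide":[0,0,0.0005],"dr":[0,0,0]},{"slide":[0,0,0.0005],"dr":[0,0,0]}]'>/dev/null; python3 gs.py

```

```text
gauge x,y,z mm [11.8  -0.5   8.32] Fg [-0.64  0.69 -1.15] M [-0.04 -0.04 -0.02] t 11.1 w 13.69 tilt 0.1 0.0
gauge x,y,z mm [12.67 -0.53  8.3 ] Fg [ 0.38  0.69 -1.13] M [ 0.04 -0.06 -0.05] t 11.3 w 13.25 tilt 0.1 -0.2
gauge x,y,z mm [13.73 -0.46  8.31] Fg [ 0.46  0.94 -0.94] M [ 0.14  0.06 -0.06] t 11.5 w 13.55 tilt 0.1 -0.1
gauge x,y,z mm [14.69 -0.47  8.29] Fg [-1.02  1.11 -1.13] M [ 0.23  0.13 -0.02] t 11.7 w 13.47 tilt 0.2 -0.2
```

Light contact with the right bar; I'll shift +y by 0.5 mm and keep sliding in small steps.

```bash

python3 -m creep '[{"slide":[0,0.0003,0.0003],"dr":[0,0,0]},{"slide":[0,0.0002,0.0005],"dr":[0,0,0]}]'>/dev/null; python3 gs.py
python3 -m creep '[{"slide":[0,0,0.0005],"dr":[0,0,0]},{"slide":[0,0,0.0005],"dr":[0,0,0]}]'>/dev/null; python3 gs.py
python3 -m creep '[{"slide":[0,0,0.0005],"dr":[0,0,0]},{"slide":[0,0,0.0005],"dr":[0,0,0]}]'>/dev/null; python3 gs.py

```

```text
gauge x,y,z mm [15.57 -0.12  8.36] Fg [-0.   -0.49 -0.26] M [-0.06 -0.09 -0.04] t 11.9 w 13.52 tilt -0.0 0.1
gauge x,y,z mm [16.57 -0.06  8.33] Fg [ 0.05  0.45 -1.58] M [-0.09 -0.07 -0.02] t 12.1 w 13.5 tilt 0.1 -0.0
gauge x,y,z mm [17.56 -0.07  8.32] Fg [ 1.2   0.12 -1.64] M [-0.02 -0.11 -0.02] t 12.3 w 13.38 tilt 0.1 0.0
```

```bash

python3 -m creep '[{"slide":[0,0,0.0004],"dr":[0,0,0]},{"slide":[0,0,0.0004],"dr":[0,0,0]}]'>/dev/null; python3 gs.py
python3 -m creep '[{"slide":[0,0,0.0004],"dr":[0,0,0]},{"slide":[0,0,0.0004],"dr":[0,0,0]}]'>/dev/null; python3 gs.py
python3 -m creep '[{"slide":[0,0,0.0003],"dr":[0,0,0]},{"slide":[0,0,0.0003],"dr":[0,0,0]}]'>/dev/null; python3 gs.py

```

```text
gauge x,y,z mm [18.33 -0.04  8.34] Fg [-0.43 -0.   -1.33] M [-0.05 -0.12 -0.03] t 12.5 w 13.21 tilt 0.1 -0.0
gauge x,y,z mm [19.11 -0.08  8.32] Fg [-0.38  0.29 -1.17] M [-0.07 -0.12  0.01] t 12.7 w 13.75 tilt 0.1 -0.1
gauge x,y,z mm [19.71 -0.04  8.31] Fg [-0.47  0.59 -0.95] M [-0.05 -0.09 -0.06] t 12.9 w 13.74 tilt 0.1 -0.1
```

```bash

python3 -m creep '[{"slide":[0,0,0.0003],"dr":[0,0,0]},{"slide":[0,0,0.0003],"dr":[0,0,0]}]'>/dev/null; python3 gs.py
python3 -m creep '[{"slide":[0,0,0.0003],"dr":[0,0,0]},{"slide":[0,0,0.0003],"dr":[0,0,0]}]'>/dev/null; python3 gs.py
python3 -m creep '[{"slide":[0,0,0.0003],"dr":[0,0,0]},{"slide":[0,0,0.0003],"dr":[0,0,0]}]'>/dev/null; python3 gs.py

```

```text
gauge x,y,z mm [2.03e+01 2.00e-02 8.30e+00] Fg [-0.23  0.74 -1.08] M [ 0.05 -0.04  0.01] t 13.1 w 13.4 tilt 0.2 -0.1
gauge x,y,z mm [ 2.088e+01 -2.000e-02  8.300e+00] Fg [-1.09  1.16 -1.54] M [ 0.1   0.07 -0.01] t 13.3 w 13.53 tilt 0.2 -0.2
gauge x,y,z mm [21.47  0.    8.31] Fg [-0.36  0.89 -1.18] M [ 0.19  0.09 -0.01] t 13.5 w 13.2 tilt 0.1 -0.2
```

```bash

python3 -m creep '[{"slide":[0,0.0002,0.0003],"dr":[0,0,0]},{"slide":[0,0,0.0003],"dr":[0,0,0]}]'>/dev/null; python3 gs.py
python3 -m creep '[{"slide":[0,0,0.0003],"dr":[0,0,0]},{"slide":[0,0,0.0003],"dr":[0,0,0]}]'>/dev/null; python3 gs.py
python3 -m creep '[{"slide":[0,0,0.0003],"dr":[0,0,0]},{"slide":[0,0,0.0003],"dr":[0,0,0]}]'>/dev/null; python3 gs.py

```

```text
gauge x,y,z mm [22.13  0.1   8.33] Fg [-1.08  0.46 -0.63] M [ 0.08  0.2  -0.02] t 13.7 w 13.62 tilt -0.0 -0.0
gauge x,y,z mm [22.57  0.1   8.27] Fg [-1.41 -0.04  0.19] M [ 0.06  0.45 -0.01] t 13.9 w 13.32 tilt 0.0 -0.5
gauge x,y,z mm [23.03  0.11  8.19] Fg [-3.6   0.18 -0.75] M [0.05 0.95 0.  ] t 14.1 w 13.55 tilt 0.0 -0.8
```

Wedging: the axial force is rising while the side force stays near 0. A little more, then hold.

```bash

python3 -m creep '[{"slide":[0,0,0.0003],"dr":[0,0,0]},{"slide":[0,0,0],"dr":[0,0,0]}]'>/dev/null; python3 gs.py
python3 -m creep '[{"slide":[0,0,0.0002],"dr":[0,0,0]},{"slide":[0,0,0],"dr":[0,0,0]}]'>/dev/null; python3 gs.py
```

```text
gauge x,y,z mm [23.3   0.13  8.16] Fg [-4.55  0.2  -1.12] M [ 0.    1.23 -0.03] t 14.3 w 13.4 tilt 0.0 -0.9
gauge x,y,z mm [23.45  0.12  8.15] Fg [-5.09  0.63 -0.05] M [0.02 1.38 0.05] t 14.5 w 13.46 tilt 0.1 -0.9
```

```bash

python3 -m creep '[{"slide":[0,0,0],"dr":[0,0,0]},{"slide":[0,0,0],"dr":[0,0,0]},{"slide":[0,0,0],"dr":[0,0,0]},{"slide":[0,0,0],"dr":[0,0,0]},{"slide":[0,0,0],"dr":[0,0,0]},{"slide":[0,0,0],"dr":[0,0,0]},{"slide":[0,0,0],"dr":[0,0,0]},{"slide":[0,0,0],"dr":[0,0,0]}]'>/dev/null; python3 gs.py
python3 - <<'E'
from h import *
T=toolT();np.save('T8.npy',T)
im=bot.capture('wrist');cv2.imwrite('pics/w8.png',im);cv2.imwrite('pics/z8.png',cv2.resize(im[200:350,220:420],None,fx=4,fy=4,interpolation=2))
a=.3794
for gx in(12,23.4,28):
    for gy in(7,0):
        P=[.5697+np.cos(a)*gx/1e3-np.sin(a)*gy/1e3,.0679+np.sin(a)*gx/1e3+np.cos(a)*gy/1e3,.03];print(gx,gy,(proj('wrist',P,T)-[220,200])*4)
E
python3 gs.py
```

```text
gauge x,y,z mm [23.48  0.12  8.16] Fg [-5.52 -0.3  -0.07] M [ 0.05  1.34 -0.03] t 15.3 w 13.96 tilt 0.1 -0.9
12 7 [292.29610708 287.21879064]
12 0 [293.15816783 334.28635662]
23.4 7 [375.07074631 287.14559487]
23.4 0 [375.14244131 334.2182269 ]
28 7 [408.47512208 287.11463124]
28 0 [408.22781389 334.18885659]
gauge x,y,z mm [23.49  0.14  8.17] Fg [-5.51  0.39 -0.77] M [ 0.04  1.35 -0.02] t 15.35 w 12.99 tilt 0.1 -0.8
```

View pics/z8.png

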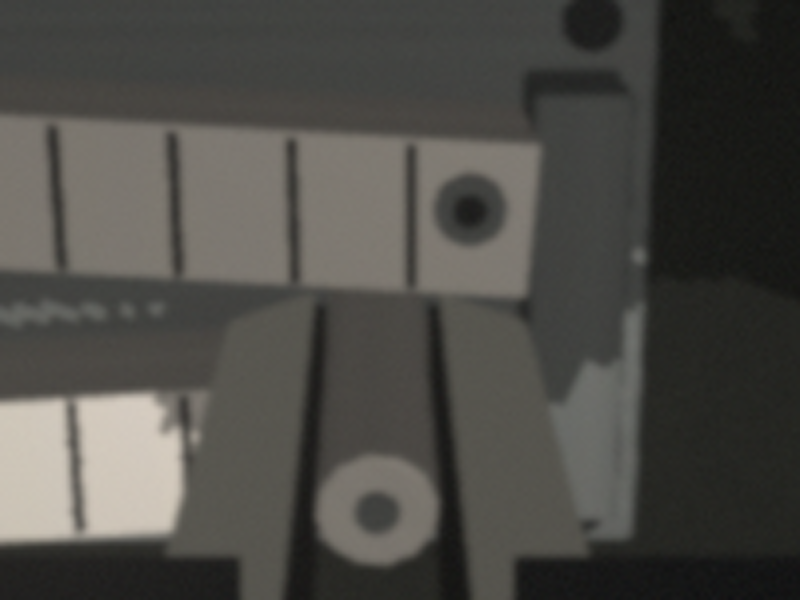

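Lines at crop x = 294 (+12 mm) and 411 (+28 mm), pin axis at 376 → +23.3 mm; the tool pose says +23.5 mm. So it is the small band. I'll back off, lift out, and go to the small box.

```bash

python3 -m creep '[{"slide":[0,0,-0.0015],"dr":[0,0,0]},{"slide":[0,0,-0.003],"dr":[0,0,0]},{"slide":[0,0,-0.004],"dr":[0,0,0]},{"slide":[-0.001,0,-0.002],"dr":[0,0,0]},{"slide":[0,0,0],"dr":[0,0,0]}]'>/dev/null; python3 gs.py
python3 -m creep '[{"slide":[-0.01,0,0],"dr":[0,0,0]},{"slide":[-0.025,0,0],"dr":[0,0,0]},{"slide":[-0.03,0,0],"dr":[0,0,0]},{"slide":[-0.025,0,0],"dr":[0,0,0]},{"slide":[-0.01,0,0],"dr":[0,0,0]},{"slide":[0,0,0],"dr":[0,0,0]}]'; python3 gs.py;python3 go.py .4271 -.2584 .235 .3794
```

```text
gauge x,y,z mm [13.14  0.08  9.58] Fg [ 0.07 -0.21 -0.45] M [-0.08 -0.16 -0.01] t 15.85 w 13.48 tilt -0.1 0.2
clock: 16.45
tool_pos: [0.5825, 0.073, 0.2394]
ee_rot: [-0.297, 1.548, 0.296]
contact_force: [-0.3, 0.5, -2.2]
grip_width: 0.146
gauge x,y,z mm [1.3770e+01 2.0000e-02 1.1063e+02] Fg [-0.07  0.52 -2.15] M [-0.06 -0.03  0.01] t 16.45 w 13.7 tilt -0.8 2.1
slide(tool) [ 0.0041 -0.2507 -0.2667] dr [-0.0016  0.0021  0.0008] | pos [0.5825 0.073  0.2394] yaw 0.3778 F [-0.26  0.45 -2.15] t 16.45 w 13.7 q [ 0.27  0.48 -0.58  1.76  0.31  1.   -0.05]
```

```bash

python3 -m creep '[{"slide":[0,-0.008,-0.008],"dr":[0,0,0]},{"slide":[0,-0.018,-0.019],"dr":[0,0,0]},{"slide":[0,-0.028,-0.029],"dr":[0,0,0]},{"slide":[0,-0.034,-0.035],"dr":[0,0,0]},{"slide":[0,-0.034,-0.035],"dr":[0,0,0]},{"slide":[0,-0.034,-0.035],"dr":[0,0,0]},{"slide":[0,-0.034,-0.035],"dr":[0,0,0]},{"slide":[0,-0.028,-0.03],"dr":[0,0,0]},{"slide":[0,-0.018,-0.02],"dr":[0,0,0]},{"slide":[0,-0.01,-0.012],"dr":[0,0,0]}]'
python3 -m creep '[{"slide":[0,0,0],"dr":[0,0,0]},{"slide":[0,0,0],"dr":[0,0,0]}]';python3 go.py .4271 -.2584 .235 .3794
python3 - <<'E'
from h import *
T=toolT();np.save('T9.npy',T)
cv2.imwrite('pics/w9.png',bot.capture('wrist'))
print(proj('wrist',[.4271,-.2584,.032],T))
E
```

```text
clock: 17.45
tool_pos: [0.4305, -0.2535, 0.2367]
ee_rot: [-0.293, 1.553, 0.295]
contact_force: [0.3, 0.4, -1.8]
grip_width: 0.143
clock: 17.65
tool_pos: [0.4325, -0.2507, 0.2373]
ee_rot: [-0.295, 1.551, 0.297]
contact_force: [1.2, 0.7, -1.0]
grip_width: 0.141
slide(tool) [ 0.0023 -0.0052 -0.0079] dr [-0.0019 -0.0007 -0.0013] | pos [ 0.4325 -0.2507  0.2373] yaw 0.3775 F [ 1.15  0.67 -1.03] t 17.65 w 13.3 q [ 0.89  0.31 -0.5   1.97  0.19  0.91  0.67]
[304.34272368 241.81335318]
```

View pics/w9.png

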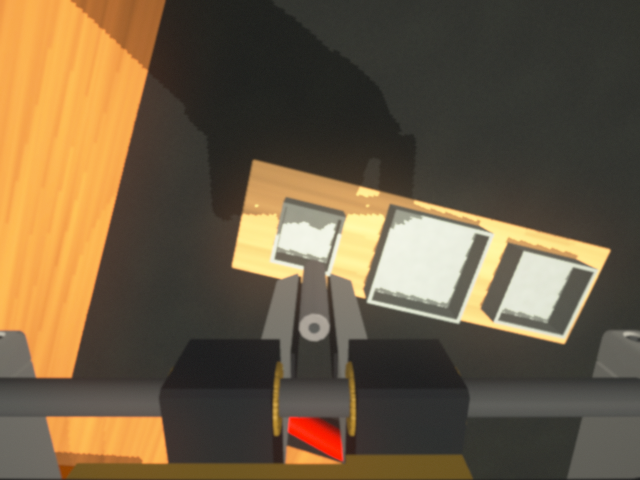

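The small box's rim corners are at about (285,198), (345,211), (272,262), with the fourth hidden near (332,275), so the centre is ≈(308.5,236.5). The large box is next to it, the medium one beyond.

```bash
python3 - <<'E'
from h import *
T=np.load('T9.npy')
C=np.array([onz('wrist',p,.032,T) for p in[(285,198),(345,211),(332,275),(272,262)]]);print(C.round(4),C.mean(0),np.linalg.norm(C-np.roll(C,-1,0),axis=1))
E
python3 go.py .4271 -.2584 .235 .3794
```

```text
[[ 0.3998 -0.2303  0.032 ]
 [ 0.448  -0.2224  0.032 ]
 [ 0.4592 -0.277   0.032 ]
 [ 0.4084 -0.2847  0.032 ]] [ 0.42886135 -0.2535973   0.032     ] [0.04886983 0.05566531 0.05139438 0.05504885]
slide(tool) [ 0.0025 -0.0055 -0.0084] dr [-0.0008 -0.0004 -0.0012] | pos [ 0.4329 -0.2502  0.2375] yaw 0.3786 F [-0.55  0.19 -1.41] t 17.7 w 13.4 q [ 0.89  0.31 -0.5   1.97  0.19  0.91  0.67]
```

```bash
python3 go.py .428 -.256 .145 .3794
python3 -m creep '[{"slide":[0.01,-0.0035,-0.0065],"dr":[0,0,0]},{"slide":[0.025,0,0],"dr":[0,0,0]},{"slide":[0.025,0,0],"dr":[0,0,0]},{"slide":[0.02,0,0],"dr":[0,0,0]},{"slide":[0.01,0,0],"dr":[0,0,0]},{"slide":[0,0,0],"dr":[0,0,0]},{"slide":[0,0,0],"dr":[0,0,0]}]'
python3 go.py .428 -.256 .1378 .3794
python3 - <<'E'
from h import *
cv2.imwrite('pics/w10.png',bot.capture('wrist'))
im=bot.capture('scene');cv2.imwrite('pics/z10.png',cv2.resize(im[130:270,200:330],None,fx=4,fy=4,interpolation=2))
E
```

```text
slide(tool) [ 0.0925 -0.0037 -0.0067] dr [-0.0008 -0.0004 -0.0012] | pos [ 0.4329 -0.2502  0.2375] yaw 0.3786 F [-0.55  0.19 -1.41] t 17.7 w 13.4 q [ 0.89  0.31 -0.5   1.97  0.19  0.91  0.67]
clock: 18.4
tool_pos: [0.4285, -0.2564, 0.1485]
ee_rot: [-0.297, 1.55, 0.297]
contact_force: [0.2, 0.4, -0.8]
grip_width: 0.142
slide(tool) [ 0.0107  0.0006 -0.0003] dr [-0.0009  0.0002  0.0001] | pos [ 0.4285 -0.2564  0.1485] yaw 0.3785 F [ 0.24  0.39 -0.81] t 18.4 w 13.4 q [ 0.85  0.45 -0.44  2.03  0.29  0.72  0.6 ]
```

View pics/w10.png

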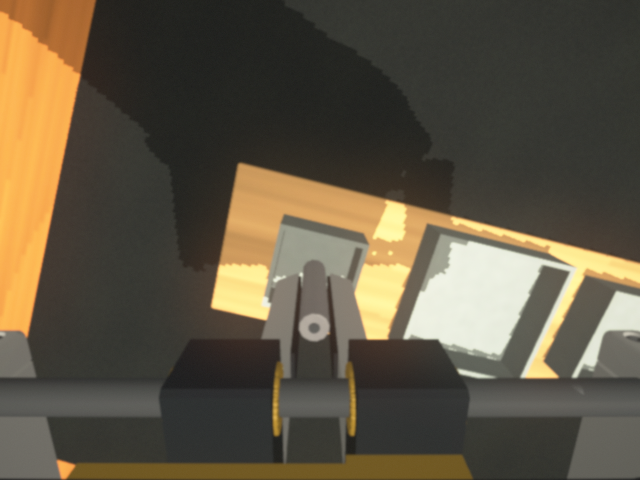

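View pics/z10.png

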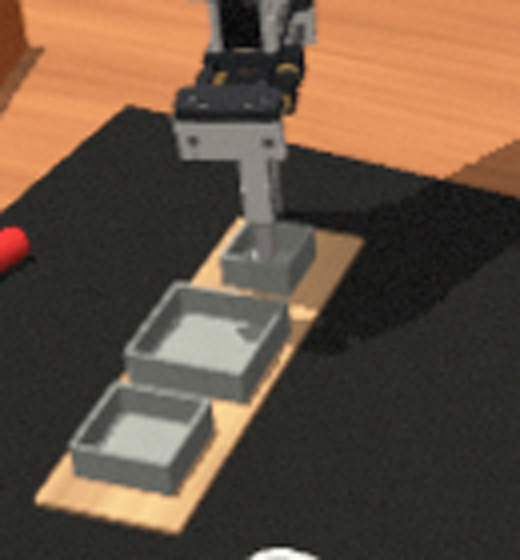

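The pin is inside the small box's outline, about 10 mm above its floor. Lowering gently to contact.

```bash

python3 -m creep '[{"slide":[0.004,0,0],"dr":[0,0,0]},{"slide":[0.004,0,0],"dr":[0,0,0]},{"slide":[0.0015,0,0],"dr":[0,0,0]},{"slide":[0,0,0],"dr":[0,0,0]},{"slide":[0,0,0],"dr":[0,0,0]}]'; 
python3 -m creep '[{"slide":[0.0005,0,0],"dr":[0,0,0]},{"slide":[0.0003,0,0],"dr":[0,0,0]},{"slide":[0,0,0],"dr":[0,0,0]}]'; python3 go.py .428 -.256 .1378 .3794
```

```text
clock: 19.0
tool_pos: [0.4283, -0.2565, 0.1386]
ee_rot: [-0.297, 1.55, 0.297]
contact_force: [-0.1, 0.9, -1.0]
grip_width: 0.144
clock: 19.3
tool_pos: [0.4283, -0.2565, 0.1378]
ee_rot: [-0.297, 1.55, 0.297]
contact_force: [0.4, 0.3, -2.1]
grip_width: 0.149
slide(tool) [ 0.      0.0006 -0.0001] dr [-0.0013  0.     -0.    ] | pos [ 0.4283 -0.2565  0.1378] yaw 0.3781 F [ 0.38  0.33 -2.09] t 19.3 w 14.0 q [ 0.84  0.47 -0.44  2.04  0.3   0.7   0.59]
```

```bash

python3 -m creep '[{"slide":[0.0002,0,0],"dr":[0,0,0]},{"slide":[0,0,0],"dr":[0,0,0]}]'|grep -E "pos|force"; 
python3 -m creep '[{"slide":[0.0002,0,0],"dr":[0,0,0]},{"slide":[0,0,0],"dr":[0,0,0]}]'|grep -E "pos|force"
```

```text
tool_pos: [0.4283, -0.2566, 0.1378]
contact_force: [-0.2, -0.4, 4.1]
tool_pos: [0.4284, -0.2566, 0.1377]
contact_force: [-2.1, 0.4, 7.7]
```

```bash

python3 -m creep '[{"slide":[-0.0003,0,0],"dr":[0,0,0]},{"slide":[0,0,0],"dr":[0,0,0]}]'|grep -E "pos|force"; 
python3 -m creep '[{"slide":[0,0,0],"dr":[0,0,0]},{"slide":[0,0,0],"dr":[0,0,0]},{"slide":[0,0,0],"dr":[0,0,0]},{"slide":[0,0,0],"dr":[0,0,0]},{"slide":[0,0,0],"dr":[0,0,0]},{"slide":[0,0,0],"dr":[0,0,0]}]' 0.045
python3 - <<'E'
from h import *
cv2.imwrite('pics/w11.png',bot.capture('wrist'))
E
```

```text
tool_pos: [0.4283, -0.2566, 0.1378]
contact_force: [0.3, 0.6, 3.9]
clock: 20.5
tool_pos: [0.4283, -0.2566, 0.1377]
ee_rot: [-0.297, 1.55, 0.297]
contact_force: [-0.0, 1.1, -0.7]
grip_width: 0.481
```

View pics/w11.png

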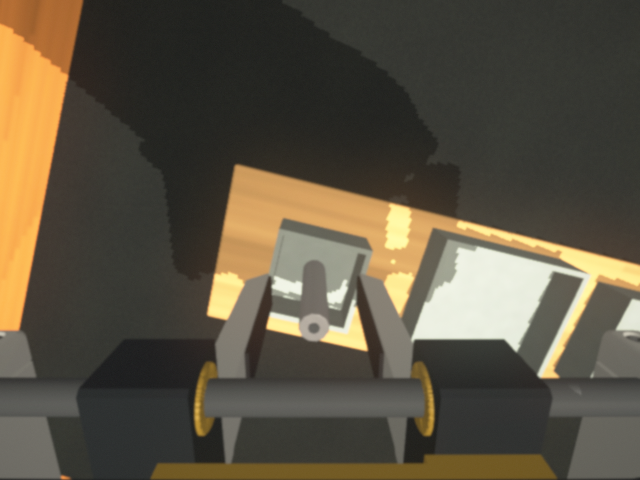

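The pin stands free between the open fingers (pin top at (314,326)). Retreating straight up.

```bash

python3 -m creep '[{"slide":[-0.01,0,0],"dr":[0,0,0]},{"slide":[-0.02,0,0],"dr":[0,0,0]},{"slide":[-0.03,0,0],"dr":[0,0,0]},{"slide":[-0.03,0,0],"dr":[0,0,0]},{"slide":[-0.03,0,0],"dr":[0,0,0]},{"slide":[-0.02,0,0],"dr":[0,0,0]},{"slide":[-0.01,0,0],"dr":[0,0,0]},{"slide":[0,0,0],"dr":[0,0,0]},{"slide":[0,0,0],"dr":[0,0,0]}]'
python3 - <<'E'
from h import *
cv2.imwrite('pics/w12.png',bot.capture('wrist'))
im=bot.capture('scene');cv2.imwrite('pics/s12.png',im)
E
```

```text
clock: 21.45
tool_pos: [0.4279, -0.2565, 0.2871]
ee_rot: [-0.296, 1.551, 0.297]
contact_force: [-0.6, -0.3, -0.2]
grip_width: 0.481
```

View pics/w12.png

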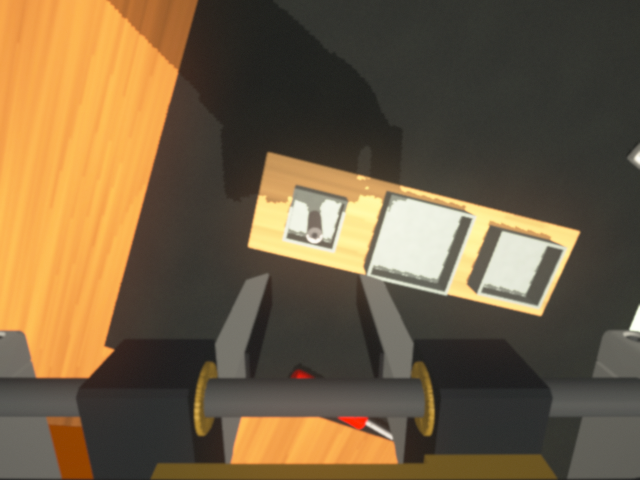

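View pics/s12.png

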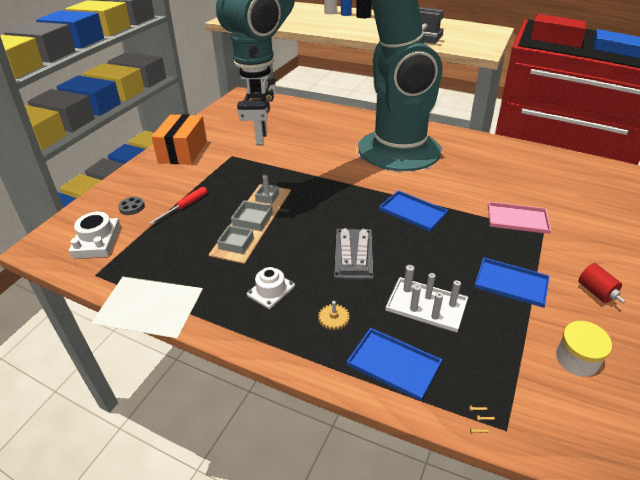

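The pin stands upright in the small box (wrist view (315,233), scene view (266,188)). The five tray pins and the other objects are where they were, and the arm is clear.

```bash
python3 -c "
from workcell import bot
print(bot.job_done())"
```

```text
the job is handed in; nothing more can be done
None
```

The loose pin graded small, and it now stands upright in the small box. I handed the job in at about 21.6 s of the 64 s allowed.

- **Reading:** I slid the pin along the slot with its lower end a few tenths of a millimetre above the plate. It wedged under a steady 5.1–5.5 N push along the slot, held for about 0.8 s, with side force within about 0.7 N. Its axis stopped at gauge x ≈ +23.5 mm by the tool pose and about +23.3 mm against the scribed lines. Both are well inside the small band, +12 to +28 mm. The gripper opening of roughly 13.5 mm also fits a small pin.
- **Forces:** Pressing the pin onto the plate to find its height briefly reached about 12 N, straight down. During the slide there was light contact with the right bar at about 1 N, which I corrected by shifting sideways. I could not measure the force between pin and bars directly, only at the wrist.
- **Last checks:** The final wrist and scene pictures show the pin standing inside the small box with the gripper clear. The five tray pins, the gear, the housing and the screwdriver look undisturbed.
- **Disagreement:** My two estimates of the box centre, from the top and wrist cameras, differed by about 5 mm. I aimed between them, well within the box's 46 mm inner width.

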